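Unstack the specimen boxes onto their reading stands and cooling plates

ROBOT

A 6-joint arm with a two-finger parallel gripper is mounted at the origin on the work surface. World frame = base frame: x ahead of the robot, y to its left, z up, the work surface at z = 0. Lengths are in m, angles in rad, forces in N, time in s.
With the tool pointing down it reaches from about 0.3 to 0.875 m from the base axis. Payload 6.4 kg.
Tool frame: the origin (TCP) lies midway between the tips of the shut fingers; the grasp point (between the pads) lies 19 mm behind it; z points along the fingers, y is the line along which they close (so a half turn about z gives the same grasp; the last joint's range is limited). The gripper opens to 85 mm and grips with 20 to 120 N. Pads are 22 mm wide; open, the fingers measure 114 mm over their backs; the gripper's body (76 mm by 85 mm) begins 54 mm behind the grasp point. The pads swing forward as they close: fully open they stand 13 mm farther back than shut.
Start: joints at [-1.481, 0.181, 1.607, -0, 1.354, -0.206], TCP at [0.168, -0.55, 0.231] pointing down, gripper open.
Joint ranges: [-2.99, 2.99], [-0.89, 2.07], [0.3, 2.58], [-1.14, 4.28], [0, 2.63], [-3.12, 3.12]. Speed limits (rad/s): [2.57, 2.57, 3.01, 3.14, 3.14, 3.14].

INTERFACE

Orientations are given as a unit quaternion [w, x, y, z].
In Python, from bench import sensors, vision, ctrl gives the robot as it stands.
- The arm moves only by the tool carry_out, never from a script. Its argument "deltas" is text: rows parted by semicolons, each of 7 numbers parted by spaces: the shift along the tool's x, y, z in mm, then the turn, a rotation vector about the tool's x, y, z in rad, then the closure, from 0 (fully open) to 1 (shut). In form: tx ty tz ax ay az claw; .... A call has 1 to 12 rows; each row is the pose to reach, as a shift and turn from the pose commanded when the call began, along the tool's axes at that moment; what a row does not reach only later rows make up. A row lasts 1/8 s, in which the tool goes at most 62.5 mm and 10.7 degrees, less where a joint would pass 70% of its speed; a pose out of reach is approached as far as the arm can. A call with a gripper value outside its range is refused whole. The fingers move at their own pace and stop on an object; the grip force is fixed at half the most. Time passes only in rows, so rows that repeat a pose let the fingers close. It gives the time, the measured TCP pose, the force, the opening and the grip force at its end, in the units of the state.
- sensors.get_obs(): the state, without advancing time (a new reading comes with each control period).
- vision.camera(name): name is "scene" or "top" or "wrist"; returns the picture (480x640x3 uint8, blue, green, red); there is no depth.
- vision.camera_model(name): a dict with "K" (3x3 intrinsics, pixels), "k1" (the pictures are not rectified: a ray, as slopes to the right and down, at radius r is drawn at 1 + k1 r^2 times it, then the intrinsics apply), "extrinsics" (4x4, takes a point from world to camera coordinates); the wrist camera has in their place "hand_eye" (4x4, takes a point from camera to tool coordinates, whose origin is the TCP and whose axes are the flange's). Camera axes: x right, y down, z forward; pixel columns grow to the right and rows downward; lengths in m; the calibration is good to about 2 mm. A picture is of the moment at which its call begins: read the wrist's pose just before it. camera_model takes no time and is no camera call.
- ctrl.hand_in(): hands the job in; it is judged then, once.
The state is a dict: "time_s": time; "q": joint angles; "dq": joint speeds; "joint_efforts": joint torques, N m; "eef_pos": TCP position; "eef_rot": TCP orientation; "wrist_force": force on the tool from outside, world axes, zero at the start; "torque": the same for the moment, N m; "opening": opening from 0.0 (shut) to 1.0 (fully open); "grasp_force": force on a finger pad.
Only numpy, scipy, OpenCV 4.12 (cv2) and the standard library are available. Lean on these libraries where they do the work, as an engineer would, in place of code of your own. Each camera call takes 0.05 s, during which the arm holds its last target. There are 200 camera calls.

TASK

Take the two piles of specimen boxes apart and put every box on the station of its own colour: the yellow and the black box lengthwise on their sloped reading stands, lying flat on the ramp with the lower end right up against the lip, and the blue and the green box lengthwise in the middle of their flat cooling plates. Set the boxes down without dropping them or tipping them over, and do not shift the tube rack or knock over the vial.

Things in the scene. Friction and masses are not known exactly. Their poses are not given: they have to be found in the camera images.
- yellow_box_center (a point): centre (half-way up) of the specimen box with the yellow lid: white body, yellow top, 100 mm long (its x axis) x 54 mm wide (y) x 40 mm high (z), about 0.18 kg, smooth straight sides, the same either way round. At the start it lies crosswise on top of one of the two lower boxes (underside 40 mm above the table). Grip it across its 54 mm width.
- blue_box_center (a point): centre (half-way up) of the specimen box with the blue lid: white body, blue top, 100 mm long (its x axis) x 54 mm wide (y) x 40 mm high (z), about 0.18 kg, smooth straight sides, the same either way round. At the start it lies crosswise on top of one of the two lower boxes (underside 40 mm above the table). Grip it across its 54 mm width.
- black_box_center (a point): centre (half-way up) of the specimen box with the black lid: white body, black top, 100 mm long (its x axis) x 54 mm wide (y) x 40 mm high (z), about 0.18 kg, smooth straight sides, the same either way round. At the start it stands on the table under one of the two upper boxes, both of its ends showing. Grip it across its 54 mm width.
- green_box_center (a point): centre (half-way up) of the specimen box with the green lid: white body, green top, 100 mm long (its x axis) x 54 mm wide (y) x 40 mm high (z), about 0.18 kg, smooth straight sides, the same either way round. At the start it stands on the table under one of the two upper boxes, both of its ends showing. Grip it across its 54 mm width.
- yellow_ramp_seat (a point): seat of the fixed sloped stand with yellow ramp and lip: point on the ramp's surface, 28 mm above the table, under the middle of a box that is fully home. x points up the slope (0.262 rad from level), y level across, z square out of it. The lip, 12 mm high, crosses the low end, its inner face 50 mm down from this point. Ramp 90 mm wide, no sides. A box let go stays put, it does not slide.
- black_ramp_seat (a point): seat of the fixed sloped stand with black ramp and lip: point on the ramp's surface, 28 mm above the table, under the middle of a box that is fully home. x points up the slope (0.262 rad from level), y level across, z square out of it. The lip, 12 mm high, crosses the low end, its inner face 50 mm down from this point. Ramp 90 mm wide, no sides. A box let go stays put, it does not slide.
- blue_plate_top (a point): middle of the flat level top of the fixed cooling plate with the blue face: 130 mm long (x) x 90 mm wide (y), top 20 mm above the table, no rim.
- green_plate_top (a point): middle of the flat level top of the fixed cooling plate with the green face: 130 mm long (x) x 90 mm wide (y), top 20 mm above the table, no rim.
- tube_rack: white rack full of red-capped sample tubes, 100 x 146 mm (x, y), 98 mm high; origin at the centre of its underside. A bystander.
- vial_center (a point): middle of a small amber glass vial with a white cap, 26 mm across, 52 mm high, standing on the table near the piles. A bystander.
Not all that is in view belongs to the job. Leave any white look-alike of the part that bears blue_plate_top alone.

How it is judged:
At the end, for the whole second after the job is handed in: Each box lies flat (0.1 rad) and lengthwise (0.2 rad, either way round) on the station of its colour, let go and at rest: on ramps within 15 mm of the middle across and less than 10 mm from the lip, on plates within 15 mm of the middle along and across (x of yellow_box_center in the frame of yellow_ramp_seat between -0.004 and 0.01 m and y of yellow_box_center in the frame of yellow_ramp_seat between -0.015 and 0.015 m and z of yellow_box_center in the frame of yellow_ramp_seat between 0.016 and 0.024 m and angle between the x axis of yellow_box_center and the x axis of yellow_ramp_seat, either way round below 0.2 rad and angle between the z axis of yellow_box_center and the z axis of yellow_ramp_seat, either way round below 0.1 rad and linear speed of each of yellow_box, black_box, blue_box, green_box below 0.02 m/s and contact force between each of yellow_box, black_box, blue_box, green_box and the fingers below 0.1 N and x of black_box_center in the frame of black_ramp_seat between -0.004 and 0.01 m and y of black_box_center in the frame of black_ramp_seat between -0.015 and 0.015 m and z of black_box_center in the frame of black_ramp_seat between 0.016 and 0.024 m and angle between the x axis of black_box_center and the x axis of black_ramp_seat, either way round below 0.2 rad and angle between the z axis of black_box_center and the z axis of black_ramp_seat, either way round below 0.1 rad and x of blue_box_center in the frame of blue_plate_top between -0.015 and 0.015 m and y of blue_box_center in the frame of blue_plate_top between -0.015 and 0.015 m and z of blue_box_center in the frame of blue_plate_top between 0.016 and 0.024 m and angle between the x axis of blue_box_center and the x axis of blue_plate_top, either way round below 0.2 rad and angle between the z axis of blue_box_center and the z axis of blue_plate_top, either way round below 0.1 rad and x of green_box_center in the frame of green_plate_top between -0.015 and 0.015 m and y of green_box_center in the frame of green_plate_top between -0.015 and 0.015 m and z of green_box_center in the frame of green_plate_top between 0.016 and 0.024 m and angle between the x axis of green_box_center and the x axis of green_plate_top, either way round below 0.2 rad and angle between the z axis of green_box_center and the z axis of green_plate_top, either way round below 0.1 rad); the robot touches nothing.
It fails at once if a specimen box is tipped over (angle between any of yellow_box_center, black_box_center, blue_box_center, green_box_center's own z axis and vertical above 1 rad).
It fails at once if a specimen box is dropped (falls freely more than about 4 cm) ((linear speed of yellow_box above 0.9 m/s and contact force between yellow_box and anything else below 0.05 N) or (linear speed of black_box above 0.9 m/s and contact force between black_box and anything else below 0.05 N) or (linear speed of blue_box above 0.9 m/s and contact force between blue_box and anything else below 0.05 N) or (linear speed of green_box above 0.9 m/s and contact force between green_box and anything else below 0.05 N)).
It fails at once if the tube rack is shifted by more than 3 cm (distance of tube_rack from where it was at the start of the episode above 0.03 m).
It fails at once if the vial is knocked over (angle between vial_center's own z axis and vertical above 0.7 rad).
It also fails if it takes over 120 s, if anything falls off the work surface, if the arm or the gripper's body presses on something with over 40 N, if the wrist force passes 120 N, or if a joint passes its speed limit or range.

## Working session

There is one attempt and no reset: what is moved stays moved. The work goes in short steps, Python scripts to look and compute and a tool call to move; the robot and the scene stay as the last step left them, time stands still between calls to the robot, and variables do not carry over. Pictures are saved under pics/ and viewed, at most 14 in all, crops included, and the job is handed in when it is done.

Besides the shell and the picture viewer there is one more tool, called after "Request:" as name(argument=value, ...) on one line, values as JSON. carry_out: Moves the arm, as the interface text tells. Its arguments: {"type":"object","properties":{"deltas":{"type":"string"}},"required":["deltas"]}

```bash
mkdir -p pics; python3 - <<'E'
from bench import sensors, vision, ctrl
import cv2,numpy as np
for n in ("scene","top"):
    cv2.imwrite(f"pics/{n}0.png",vision.camera(n))
np.set_printoptions(precision=4,suppress=True)
for n in ("scene","top","wrist"):
    print(n,vision.camera_model(n))
print(sensors.get_obs())
E
```

```text
scene {'K': array([[457.9889,   0.    , 323.7269],
       [  0.    , 457.9889, 244.4741],
       [  0.    ,   0.    ,   1.    ]]), 'k1': 0.02821433172935491, 'extrinsics': array([[ 0.829 ,  0.5592,  0.0043, -0.3619],
       [ 0.2988, -0.4365, -0.8487, -0.0663],
       [-0.4727,  0.7048, -0.5289,  1.1711],
       [ 0.    ,  0.    ,  0.    ,  1.    ]])}
top {'K': array([[464.6492,   0.    , 324.9116],
       [  0.    , 464.6492, 242.0325],
       [  0.    ,   0.    ,   1.    ]]), 'k1': -0.07537069408129632, 'extrinsics': array([[-0.021 , -0.9995, -0.0254,  0.0248],
       [-0.9859,  0.0249, -0.1657,  0.4415],
       [ 0.1663,  0.0215, -0.9858,  1.2309],
       [ 0.    ,  0.    ,  0.    ,  1.    ]])}
wrist {'K': array([[399.6744,   0.    , 319.1887],
       [  0.    , 399.6744, 237.6973],
       [  0.    ,   0.    ,   1.    ]]), 'k1': -0.08979878375210078, 'hand_eye': array([[ 0.0011, -0.9556, -0.2947,  0.0742],
       [ 1.    ,  0.0011,  0.0001, -0.0006],
       [ 0.0002, -0.2947,  0.9556, -0.1424],
       [ 0.    ,  0.    ,  0.    ,  1.    ]])}
{'time_s': 0.1, 'q': array([-1.4813,  0.1815,  1.6079, -0.    ,  1.3538, -0.2063]), 'dq': array([-0.0009, -0.0012, -0.0021, -0.0009,  0.    ,  0.0006]), 'joint_efforts': array([ -0.0001, -44.5881, -35.224 ,  -0.0002,   0.0042,   0.    ]), 'eef_pos': array([ 0.1676, -0.5495,  0.2305]), 'eef_rot': array([-0.0008,  0.9891,  0.1474,  0.    ]), 'wrist_force': array([-0.6771, -0.0304,  0.2038]), 'torque': array([ 0.0085, -0.    ,  0.0398]), 'grasp_force': 0.0, 'opening': 1.0029155818381146}
```

View pics/top0.png

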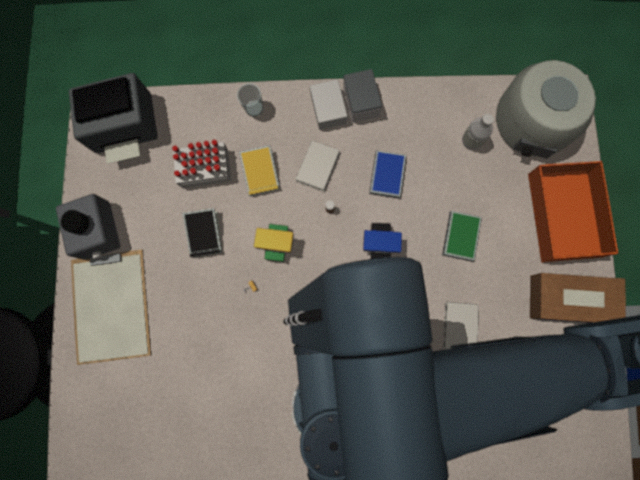

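View pics/scene0.png

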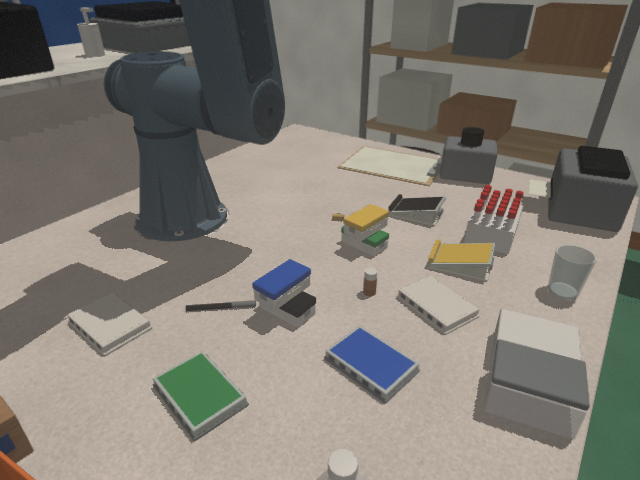

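The top view shows the yellow box on green at (274,240) and the blue box on black at (383,242). Stations: yellow ramp (260,170), black ramp (203,232), blue plate (388,174) and green plate (462,236). The vial is at (330,207) and the rack at (200,162). In the scene view the ramp lips are on the left, at (435,252) and (396,203).

```bash
cat > h.py <<'E'
from bench import sensors, vision, ctrl
import cv2, numpy as np
from scipy.spatial.transform import Rotation as R
np.set_printoptions(precision=4,suppress=True)
def pose():
    o=sensors.get_obs(); T=np.eye(4); w,x,y,z=o["eef_rot"]
    T[:3,:3]=R.from_quat([x,y,z,w]).as_matrix(); T[:3,3]=o["eef_pos"]; return T
def cam(name):
    "model and camera->world"
    m=vision.camera_model(name)
    C=pose()@m["hand_eye"] if name=="wrist" else np.linalg.inv(m["extrinsics"])
    return m,C
def rays(px,m,C):
    p=cv2.undistortPoints(np.float64(px).reshape(-1,1,2),m["K"],np.array([m["k1"],0,0,0]))[:,0]
    return C[:3,3], np.c_[p,np.ones(len(p))]@C[:3,:3].T
def cast(px,mc,p0,n=(0,0,1)):
    o,d=rays(px,*mc); n=np.array(n,float); return o+d*(((np.array(p0)-o)@n)/(d@n))[:,None]
def mask(img,col):
    h=cv2.cvtColor(img,cv2.COLOR_BGR2HSV)
    lo,hi={"yellow":((18,130,70),(32,255,255)),"blue":((105,130,50),(125,255,255)),
      "green":((50,120,30),(80,255,255)),"black":((0,0,0),(179,120,50))}[col]
    return cv2.inRange(h,lo,hi)
def blobs(img,col,amin=150):
    cs,_=cv2.findContours(mask(img,col),cv2.RETR_EXTERNAL,cv2.CHAIN_APPROX_NONE)
    return [c[:,0].astype(float) for c in cs if cv2.contourArea(c)>amin]
def rect(P):
    (cx,cy),(a,b),t=cv2.minAreaRect((P[:,:2]*1000).astype(np.float32))
    t=np.deg2rad(t)
    if a<b: a,b,t=b,a,t+np.pi/2
    return np.array([cx,cy]),(a,b),(t+np.pi/2)%np.pi-np.pi/2
E
python3 - <<'E'
from h import *
img=vision.camera("top"); mc=cam("top")
for col in ("yellow","blue","green","black"):
    for c in blobs(img,col,80):
        u=c.mean(0)
        if not(180<u[0]<500 and 140<u[1]<275): continue
        for z in (.02,.028,.04,.08):
            ctr,s,t=rect(cast(c,mc,(0,0,z))); print(col,u.round(),z,ctr.round(1),np.round(s,1),round(t,3))
print("vial,rack", cast([[330,205],[172,150],[226,180]],mc,(0,0,.05)))
cv2.imwrite("pics/topcrop.png",cv2.resize(img[130:280,160:500],None,fx=2.35,fy=2.35,interpolation=cv2.INTER_CUBIC))
E
```

```text
yellow [274. 240.] 0.02 [454.8 158.2] [104.2  59. ] 1.433
yellow [274. 240.] 0.028 [453.4 157.1] [103.6  58.6] 1.433
yellow [274. 240.] 0.04 [451.3 155.5] [102.6  58. ] 1.433
yellow [274. 240.] 0.08 [444.2 150.1] [99.3 56.2] 1.433
yellow [259. 171.] 0.02 [657.3 198.5] [126.   81.3] 0.196
yellow [259. 171.] 0.028 [654.6 197.2] [125.2  80.8] 0.196
yellow [259. 171.] 0.04 [650.6 195.2] [124.  80.] 0.196
yellow [259. 171.] 0.08 [637.1 188.5] [120.   77.5] 0.196
blue [382. 241.] 0.02 [ 445.5 -143.4] [100.2  57.9] 1.482
blue [382. 241.] 0.028 [ 444.1 -142.6] [99.6 57.6] 1.482
blue [382. 241.] 0.04 [ 442.1 -141.3] [98.6 57. ] 1.482
blue [382. 241.] 0.08 [ 435.3 -137.2] [95.5 55.2] 1.482
blue [388. 173.] 0.02 [ 640.  -168.2] [111.3  71.3] -0.188
blue [388. 173.] 0.028 [ 637.4 -167.3] [110.6  70.9] -0.188
blue [388. 173.] 0.04 [ 633.5 -165.8] [109.6  70.2] -0.188
blue [388. 173.] 0.08 [ 620.6 -160.9] [106.1  67.9] -0.188
green [274. 256.] 0.02 [410.  155.2] [48.8 19.6] 1.435
green [274. 256.] 0.028 [408.9 154.2] [48.4 19.5] 1.435
green [274. 256.] 0.04 [407.2 152.6] [48.  19.3] 1.435
green [2
[... 364 characters left out ...]
.028 [ 402.4 -136.2] [52.1 19.3] 1.546
black [380. 255.] 0.04 [ 400.7 -135. ] [51.6 19.1] 1.546
black [380. 255.] 0.08 [ 395.3 -131.1] [49.9 18.5] 1.546
black [381. 227.] 0.02 [ 483.2 -141.6] [50. 17.] 1.545
black [381. 227.] 0.028 [ 481.6 -140.8] [49.7 16.9] 1.545
black [381. 227.] 0.04 [ 479.2 -139.6] [49.2 16.7] 1.545
black [381. 227.] 0.08 [ 471.3 -135.5] [47.6 16.2] 1.545
black [201. 231.] 0.02 [485.4 362.6] [109.5  74.5] 0.193
black [201. 231.] 0.028 [483.8 360.2] [108.8  74. ] 0.193
black [201. 231.] 0.04 [481.4 356.7] [107.8  73.3] 0.193
black [201. 231.] 0.08 [473.4 344.8] [104.4  71. ] 0.193
vial,rack [[ 0.5422 -0.0017  0.05  ]
 [ 0.717   0.445   0.05  ]
 [ 0.6224  0.2869  0.05  ]]
```

View pics/topcrop.png

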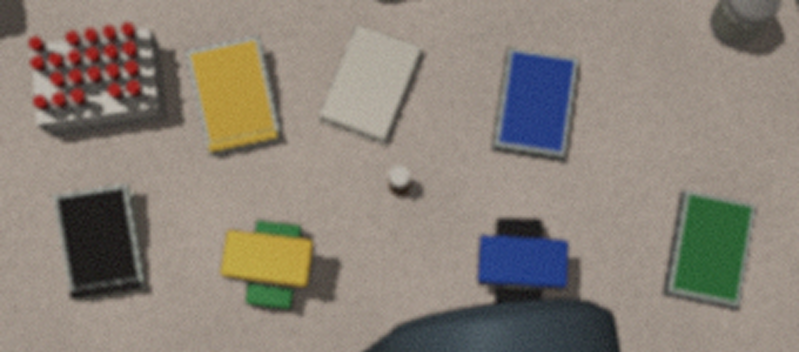

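The crop confirms that both ramp lips face the robot. Colour sizes match (yellow lid 99x56 mm at z=80), so the heights are right. I'm moving to a hover over yellow.

```bash
cat >> h.py <<'E'
def delta(x,y,z,psi,alpha=0):
    "print shift mm + rotvec from the present pose to TCP (mm) with tool x at yaw psi, pitched up alpha"
    T=pose(); c,s,ca,sa=np.cos(psi),np.sin(psi),np.cos(alpha),np.sin(alpha)
    xa=np.array([c*ca,s*ca,sa]); za=-np.array([-c*sa,-s*sa,ca])
    Rt=np.c_[xa,np.cross(za,xa),za]
    d=T[:3,:3].T@(np.array([x,y,z])-T[:3,3]*1000)
    print("DELTA",d.round(1),R.from_matrix(T[:3,:3].T@Rt).as_rotvec().round(4))
E
python3 -c "
from h import *
delta(444,150,230,1.433)"
```

```text
DELTA [ 468.4 -588.6    1.5] [-0.001  -0.001  -1.1372]
```

Request:
carry_out(deltas="0 0 -40 0 0 0 0;468 -588 -40 0 0 -1.137 0;468 -588 -40 0 0 -1.137 0;468 -588 -40 0 0 -1.137 0;468 -588 -40 0 0 -1.137 0;468 -588 -40 0 0 -1.137 0;468 -588 -40 0 0 -1.137 0;468 -588 -40 0 0 -1.137 0;468 -588 -40 0 0 -1.137 0;468 -588 -40 0 0 -1.137 0;468 -588 -40 0 0 -1.137 0;468 -588 -40 0 0 -1.137 0")

```text
time_s: 1.65
eef_pos: [0.4207, 0.0915, 0.2715]
eef_rot: [0.0, 0.754, 0.657, 0.0]
wrist_force: [1.0, -1.5, -0.5]
opening: 1.002
grasp_force: 0.0
```

```bash
python3 - <<'E'
from h import *
vision.camera("wrist")
delta(444,150,230,1.433)
E
```

```text
DELTA [54.  15.3 41.6] [ 0.0012 -0.005   0.0057]
```

Request:
carry_out(deltas="54 15 42 0 0 0 0;54 15 42 0 0 0 0;54 15 42 0 0 0 0")

```text
time_s: 2.08
eef_pos: [0.4422, 0.1406, 0.2289]
eef_rot: [-0.0, 0.754, 0.657, -0.001]
wrist_force: [0.4, -0.5, -0.3]
opening: 1.0
grasp_force: 0.0
```

```bash
python3 - <<'E'
from h import *
mc=cam("wrist"); img=vision.camera("wrist"); cv2.imwrite("pics/w1.png",img)
for col,z in (("yellow",.08),("green",.04)):
    for c in blobs(img,col,800):
        P=cast(c,mc,(0,0,z)); ctr,s,t=rect(P); print(col,c.mean(0).round(),ctr.round(1),np.round(s,1),round(t,3))
        if col=="green": print(P[:,:2].min(0),P[:,:2].max(0))
img=vision.camera("top"); mc=cam("top")
for c in blobs(img,"green",80)+blobs(img,"yellow",80):
    u=c.mean(0)
    if 180<u[0]<500 and 140<u[1]<275: print(u.round(),rect(cast(c,mc,(0,0,.04))))
delta(444,150,51,1.433)
E
```

```text
yellow [323. 198.] [445.9 153.5] [98.9 52.9] 1.413
yellow [543. 109.] [626.2 201.8] [113.9  70.3] 0.169
green [370. 195.] [484.6 145.6] [52.3 17.5] 1.426
[0.4726 0.1188] [0.4961 0.1724]
green [276. 194.] [405.8 156.7] [53.  18.7] 1.43
[0.3936 0.1293] [0.4188 0.1837]
[463. 235.] (array([ 452.1232, -362.0553]), (107.05618286132812, 67.97218322753906), np.float64(-0.24176762271179086))
[286. 241.] (array([447.0964, 119.4726]), (55.780372619628906, 30.24455451965332), np.float64(-0.009104548818653413))
[256. 157.] (array([687.3314, 204.4028]), (76.39002990722656, 47.71516418457031), np.float64(-1.3839217638270616))
DELTA [ 10.2  -0.6 179.2] [ 0.0012  0.0001 -0.0012]
```

View pics/w1.png

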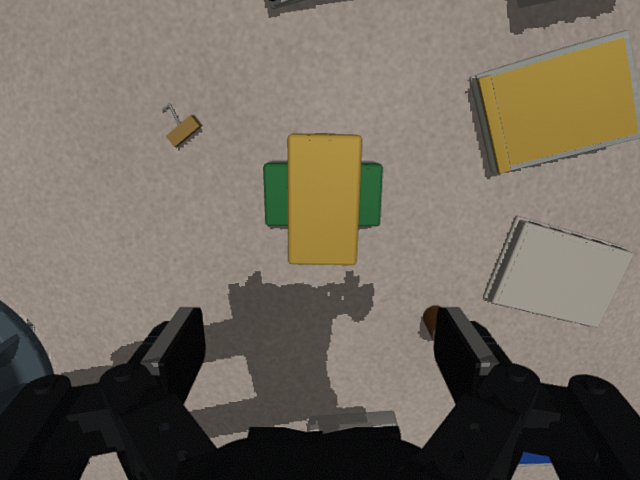

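The wrist view shows the yellow box square at (325,198), the green ends at (276,194) and (371,195), and the yellow ramp's lip at its left edge (490,128). The vial is at (430,320).

```bash
python3 - <<'E'
from h import *
print(pose()[:3,3]); vision.camera("wrist"); print(pose()[:3,3],sensors.get_obs()['dq'])
delta(445.5,153,100,1.42)
E
```

```text
[0.443  0.1398 0.2302]
[0.4432 0.1397 0.2304] [-0.0044 -0.0047 -0.0005  0.0012 -0.0026  0.005 ]
DELTA [ 13.5   0.2 130.4] [ 0.0019 -0.      0.0113]
```

Request:
carry_out(deltas="14 0 60 0 0 0.011 0;14 0 120 0 0 0.011 0;14 0 120 0 0 0.011 0;14 0 120 0 0 0.011 0")

```text
time_s: 2.72
eef_pos: [0.4464, 0.1541, 0.1119]
eef_rot: [0.001, 0.758, 0.652, 0.001]
wrist_force: [1.5, -0.1, 0.5]
opening: 0.998
grasp_force: 0.0
```

```bash
cat >> h.py <<'E'
def near(col,z,amin=800):
    vision.camera("wrist"); mc=cam("wrist"); img=vision.camera("wrist")
    for c in blobs(img,col,amin):
        ctr,s,t=rect(cast(c,mc,(0,0,z))); print(col,c.mean(0).round(),ctr.round(1),np.round(s,1),round(t,3))
    print("tcp",mc and pose()[:3,3]*1000)
    return img,mc
E
python3 - <<'E'
from h import *
near("yellow",.08)
delta(445.5,153,51,1.42)
E
```

```text
yellow [318. 271.] [445.9 154.3] [99.7 52.9] 1.418
yellow [117. 164.] [365.4 222.7] [22.5  8.6] 0.507
yellow [597. 136.] [581.8 201.2] [63.7 46.7] -1.433
tcp [447.1768 154.4157 112.5661]
DELTA [-1.7 -1.8 61.6] [ 0.0056 -0.0013  0.0011]
```

Centre confirmed at (446,154.3). I'll descend, grip and lift a little.

Request:
carry_out(deltas="0 -1 40 0 0 0 0;0 -1 61 0 0 0 0;0 -1 61 0 0 0 0;0 -1 61 0 0 0 1;0 -1 61 0 0 0 1;0 -1 61 0 0 0 1;0 -1 61 0 0 0 1;0 -1 61 0 0 0 1;0 -1 61 0 0 0 1;0 -1 61 0 0 0 1")

```text
time_s: 4.08
eef_pos: [0.4456, 0.1549, 0.0504]
eef_rot: [0.001, 0.758, 0.653, 0.002]
wrist_force: [-1.1, -0.1, 6.6]
opening: 0.622
grasp_force: 63.8
```

Request:
carry_out(deltas="0 0 -60 0 0 0 1;0 0 -120 0 0 0 1;0 0 -180 0 0 0 1;0 0 -180 0 0 0.2 1;0 0 -180 0 0 0.4 1;0 0 -180 0 0 0.6 1;0 0 -180 0 0 0.78 1;0 0 -180 0 0 0.96 1;0 0 -180 0 0 1.14 1;0 0 -180 0 0 1.225 1;0 0 -180 0 0 1.225 1;0 0 -180 0 0 1.225 1")

```text
time_s: 5.58
eef_pos: [0.4435, 0.1548, 0.2286]
eef_rot: [-0.0, 0.995, 0.099, 0.0]
wrist_force: [0.3, -0.7, -2.3]
opening: 0.62
grasp_force: 65.2
```

```bash
python3 - <<'E'
from h import *
img,mc=near("yellow",.028); cv2.imwrite("pics/w2.png",img)
near("black",.02)
delta(500,170,230,.19)
E
```

```text
yellow [317. 317.] [316.7 135. ] [254.1 170. ] 0.205
yellow [317.   6.] [598.  188.5] [82.5  9.7] -1.377
tcp [443.5606 154.7645 228.4446]
black [320. 416.] [211.7 108. ] [839.8 258.7] -1.372
black [621. 233.] [ 474.8 -142.4] [50.7 32.5] 1.523
black [101. 182.] [422.5 353.7] [88.5 12.7] -1.441
black [ 91. 108.] [483.4 368.6] [116.   84.2] 0.25
tcp [443.5916 154.7634 228.3489]
DELTA [58.3 -3.9 -1.6] [ 0.     -0.0001  0.0076]
```

View pics/w2.png

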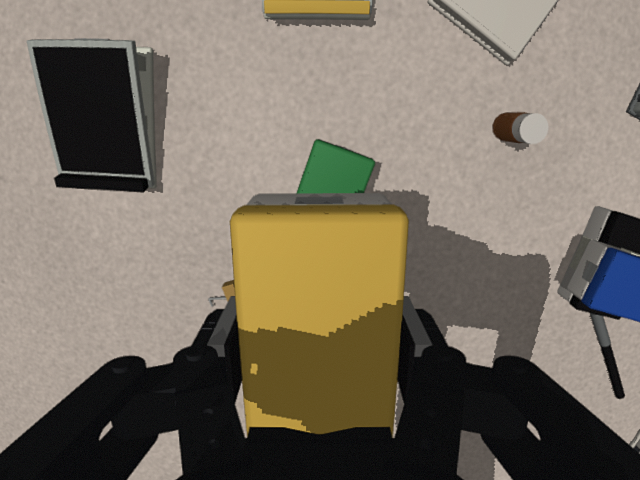

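The wrist view shows the yellow box held squarely at (318,310). The green box below it has turned a bit (335,165). The black ramp is at (92,115) with its lip at row 182, and the yellow lip is at row 10.

Request:
carry_out(deltas="50 0 0 0 0 0.007 1;100 0 0 0 0 0.007 1;100 0 0 0 0 0.007 1;100 0 0 0 0 0.007 1")

```text
time_s: 6.28
eef_pos: [0.541, 0.1743, 0.2276]
eef_rot: [-0.0, 0.995, 0.095, -0.001]
wrist_force: [-0.4, 0.6, -2.2]
opening: 0.62
grasp_force: 65.2
```

```bash
python3 - <<'E'
from h import *
img,mc=near("yellow",.028); cv2.imwrite("pics/w3.png",img)
E
```

```text
yellow [319. 317.] [414.6 152.2] [252.7 162.6] 0.192
yellow [316. 131.] [600.3 189. ] [82.1 11.4] -1.376
yellow [316.  58.] [654.4 199.7] [92.3 82.2] 0.19
tcp [540.7705 174.3114 228.3042]
```

View pics/w3.png

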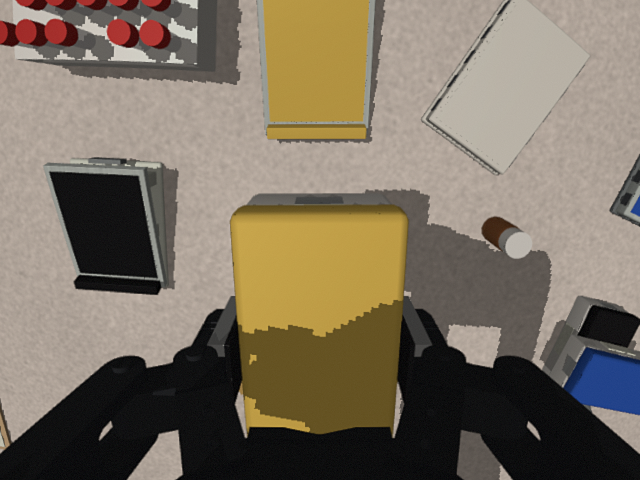

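The wrist view shows the yellow lip at rows 124–138 around column 317, with the ramp above it at (316,58). The rack corner is at (205,68), well clear. The lip's inner top edge is at about (606,190), which puts the seat at (656.4,199.9) with yaw 0.191.

```bash
cat >> h.py <<'E'
def seat(sx,sy,psi,a,up,n,h=28):
    "TCP delta to point 'up' along slope, n along normal from the seat"
    u=np.array([np.cos(psi)*np.cos(a),np.sin(psi)*np.cos(a),np.sin(a)]); nn=np.array([-np.cos(psi)*np.sin(a),-np.sin(psi)*np.sin(a),np.cos(a)])
    delta(*(np.array([sx,sy,h])+up*u+n*nn),psi,a)
E
python3 - <<'E'
from h import *
seat(656.4,199.9,.191,.262,7,70)
E
```

```text
DELTA [107.1  -3.3 130.8] [ 0.      0.2625 -0.0009]
```

Request:
carry_out(deltas="50 -2 0 0 0.1 0 1;107 -3 30 0 0.2625 0 1;107 -3 80 0 0.2625 0 1;107 -3 131 0 0.2625 0 1;107 -3 131 0 0.2625 0 1;107 -3 131 0 0.2625 0 1")

```text
time_s: 7.12
eef_pos: [0.6474, 0.1977, 0.1]
eef_rot: [-0.012, 0.987, 0.094, 0.132]
wrist_force: [-0.0, 0.3, -2.9]
opening: 0.623
grasp_force: 65.1
```

```bash
python3 - <<'E'
from h import *
vision.camera("wrist")
seat(656.4,199.9,.191,.262,7,11)
print(sensors.get_obs()['wrist_force'])
E
```

```text
DELTA [-4.2 -0.6 61.8] [ 0.0007 -0.0059 -0.0009]
[ 0.7651  0.5471 -2.2363]
```

Request:
carry_out(deltas="-3 0 30 0 -0.003 0 1;-3 0 50 0 -0.003 0 1;-3 0 57 0 -0.003 0 1;-3 0 57 0 -0.003 0 1;-3 0 57 0 -0.003 0 1")

```text
time_s: 7.8
eef_pos: [0.659, 0.1999, 0.0434]
eef_rot: [-0.012, 0.987, 0.094, 0.13]
wrist_force: [-0.1, 0.1, -2.5]
opening: 0.621
grasp_force: 65.2
```

```bash
python3 - <<'E'
from h import *
vision.camera("wrist")
seat(656.4,199.9,.191,.262,7,11)
print(sensors.get_obs()['wrist_force'])
E
```

```text
DELTA [ 0.8 -0.5  3.1] [ 0.0005  0.0001 -0.0011]
[ 0.9005 -0.7685 -2.7975]
```

Request:
carry_out(deltas="0 0 2 0 0 0 1;0 0 3.5 0 0 0 1;-2 0 3.5 0 0 0 1;-4 0 3.5 0 0 0 1;-5 0 3.5 0 0 0 1;-5 0 3.5 0 0 0 1")

```text
time_s: 8.6
eef_pos: [0.6564, 0.1992, 0.0393]
eef_rot: [-0.012, 0.987, 0.094, 0.131]
wrist_force: [0.5, 0.4, 6.7]
opening: 0.619
grasp_force: 66.3
```

```bash
python3 - <<'E'
from h import *
vision.camera("wrist")
seat(656.4,199.9,.191,.262,1,10.5)
print(sensors.get_obs()['wrist_force'])
E
```

```text
DELTA [-1.8 -0.6  0.4] [ 0.0007 -0.0029 -0.0009]
[0.7378 0.0854 6.5828]
```

Request:
carry_out(deltas="-2 0 0 0 0 0 1;-3 0 0 0 0 0 1;-4 0 0 0 0 0 1;-4 0 0 0 0 0 1")

```text
time_s: 9.15
eef_pos: [0.6545, 0.1987, 0.0391]
eef_rot: [-0.013, 0.987, 0.094, 0.134]
wrist_force: [7.7, 1.9, 3.1]
opening: 0.62
grasp_force: 65.5
```

```bash
python3 - <<'E'
from h import *
vision.camera("wrist")
seat(656.4,199.9,.191,.262,1,10.5)
print(sensors.get_obs()['wrist_force'])
E
```

```text
DELTA [ 0.1 -0.8  0.7] [ 0.0008 -0.0072 -0.0018]
[7.5469 1.6648 3.8786]
```

Contact with the lip (about 8 N). Release, then back off along the normal.

Request:
carry_out(deltas="-3 0 0 0 0 0 0.3;-3 0 0 0 0 0 0.1;-3 0 0 0 0 0 0.1;-3 0 0 0 0 0 0.1;-3 0 -40 0 0 0 0.1;-3 0 -90 0 0 0 0.1;-3 0 -140 0 -0.13 0 0;-20 0 -180 0 -0.262 0 0;-40 0 -190 0 -0.262 0 0;-40 0 -190 0 -0.262 0 0;-40 0 -190 0 -0.262 0 0")

```text
time_s: 10.58
eef_pos: [0.5643, 0.1817, 0.2085]
eef_rot: [0.0, 0.996, 0.095, -0.001]
wrist_force: [-0.6, -0.4, -0.6]
opening: 0.996
grasp_force: 0.0
```

```bash
python3 - <<'E'
from h import *
img,mc=near("yellow",.028); cv2.imwrite("pics/w4.png",img)
for c in blobs(img,"yellow",3000):
    a=.262; n=(-np.cos(.191)*np.sin(a),-np.sin(.191)*np.sin(a),np.cos(a)); s=np.array([.6564,.1999,.028])
    P=cast(c,mc,s+np.array(n)*.04,n)-s; u=np.array([np.cos(.191)*np.cos(a),np.sin(.191)*np.cos(a),np.sin(a)]); v=np.cross(n,u)
    print(rect(np.c_[P@u,P@v]))
delta(444,152,230,-.14)
E
```

```text
yellow [319.  91.] [654.5 199.5] [121.7  83. ] 0.192
tcp [564.3947 181.6646 208.3355]
(array([ 3.787 , -0.0376]), (108.93487548828125, 75.7937240600586), np.float64(0.0011618240512700773))
DELTA [-123.9    6.4  -21.2] [0.0005 0.0035 0.3296]
```

View pics/w4.png

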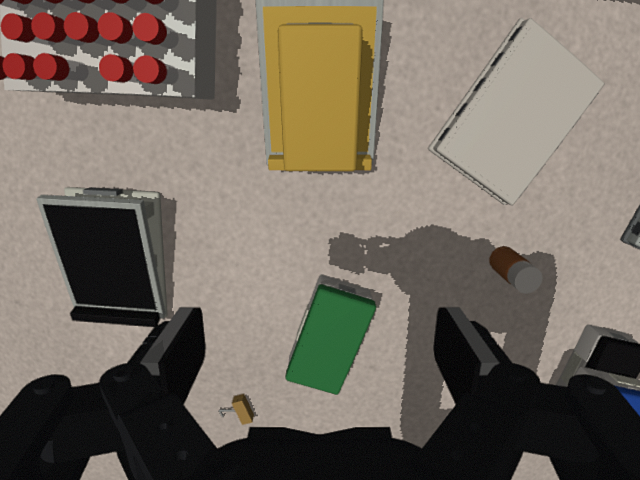

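The yellow box lies centred and square on its ramp against the lip (320,97). The green box is undisturbed at (331,340). Next is green.

```bash
python3 - <<'E'
from h import *
near("green",.04)
delta(446,151,110,-.14)
E
```

```text
green [329. 339.] [448.3 151. ] [102.   53.6] -0.142
tcp [564.3997 181.6977 208.4169]
DELTA [-121.7    7.8   98.8] [0.0005 0.0034 0.3297]
```

Request:
carry_out(deltas="-60 4 0 0 0 0.165 0;-120 7.5 0 0 0.003 0.33 0;-120 7.5 50 0 0.003 0.33 0;-120 7.5 99 0 0.003 0.33 0;-120 7.5 99 0 0.003 0.33 0;-120 7.5 99 0 0.003 0.33 0")

```text
time_s: 11.52
eef_pos: [0.4488, 0.1518, 0.1117]
eef_rot: [0.0, 0.998, -0.07, 0.001]
wrist_force: [0.9, 0.1, 0.1]
opening: 1.002
grasp_force: 0.0
```

```bash
python3 - <<'E'
from h import *
near("green",.04)
delta(448,151,11,-.142)
E
```

```text
green [323. 249.] [446.3 150. ] [98.7 52.4] -0.14
tcp [449.5643 151.877  112.4815]
DELTA [ -1.8   1.1 101.5] [-0.0004 -0.004   0.0019]
```

Request:
carry_out(deltas="-3 1.5 50 0 0 0 0;-3 1.5 85 0 0 0 0;-3 1.5 100 0 0 0 0;-3 1.5 101 0 0 0 0;-3 1.5 101 0 0 0 1;-3 1.5 101 0 0 0 1;-3 1.5 101 0 0 0 1;-3 1.5 101 0 0 0 1;-3 1.5 101 0 0 0 1;-3 1.5 101 0 0 0 1")

```text
time_s: 12.88
eef_pos: [0.4461, 0.1508, 0.0111]
eef_rot: [-0.0, 0.998, -0.07, 0.002]
wrist_force: [0.1, -0.3, 5.1]
opening: 0.622
grasp_force: 63.9
```

```bash
python3 - <<'E'
from h import *
delta(343,-340,220,-.242)
E
```

```text
DELTA [ -32.8  500.3 -209.2] [-0.0006 -0.0037  0.1019]
```

Request:
carry_out(deltas="0 0 -60 0 0 0 1;0 0 -120 0 0 0 1;0 0 -180 0 0 0 1;-33 60 -209 0 0 0.1 1;-33 120 -209 0 0 0.1 1;-33 180 -209 0 0 0.1 1;-33 240 -209 0 0 0.1 1;-33 300 -209 0 0 0.1 1;-33 360 -209 0 0 0.1 1;-33 420 -209 0 0 0.1 1;-33 480 -209 0 0 0.1 1;-33 500 -209 0 0 0.1 1")

```text
time_s: 14.38
eef_pos: [0.3409, -0.3428, 0.2191]
eef_rot: [0.001, 0.993, -0.122, 0.0]
wrist_force: [1.1, 0.4, -1.3]
opening: 0.618
grasp_force: 65.1
```

Request:
carry_out(deltas="0 0 0 0 0 0 1;0 0 0 0 0 0 1")

```text
time_s: 14.62
eef_pos: [0.342, -0.3383, 0.2184]
eef_rot: [-0.0, 0.993, -0.119, 0.0]
wrist_force: [-0.5, 0.1, -1.4]
opening: 0.621
grasp_force: 65.1
```

```bash
python3 - <<'E'
from h import *
img,mc=near("green",.02); cv2.imwrite("pics/w5.png",img)
E
```

```text
green [319. 314.] [ 222.7 -309.2] [258.4 157.5] -0.234
green [320.  67.] [ 449.3 -364.9] [104.1  74.8] -0.237
tcp [ 342.3156 -338.3051  218.6315]
```

View pics/w5.png

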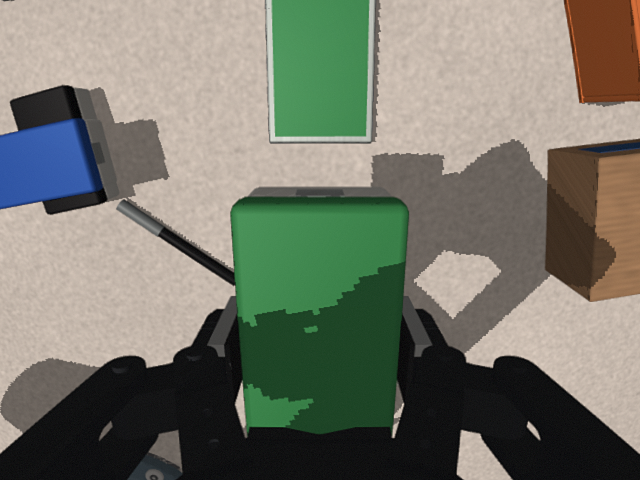

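The green plate is at (320,67), running off the top edge of the picture, with its near edge at row 140. The wrist and top views agree on centre (455,-367), yaw -0.238.

```bash
python3 - <<'E'
from h import *
delta(455,-366.8,60,-.238)
E
```

```text
DELTA [116.1   1.1 158.7] [-0.0001 -0.0006 -0.0004]
```

Request:
carry_out(deltas="60 1 0 0 0 0 1;116 1 50 0 0 0 1;116 1 110 0 0 0 1;116 1 155 0 0 0 1;116 1 155 0 0 0 1;116 1 155 0 0 0 1;116 1 155 0 0 0 1")

```text
time_s: 15.6
eef_pos: [0.456, -0.3702, 0.0672]
eef_rot: [0.002, 0.993, -0.12, 0.002]
wrist_force: [-0.1, 0.1, -2.3]
opening: 0.622
grasp_force: 64.9
```

```bash
python3 - <<'E'
from h import *
vision.camera("wrist");delta(455,-366.8,31,-.238); print(sensors.get_obs()['wrist_force'])
E
```

```text
DELTA [-1.7 -3.1 35.9] [ 0.0035 -0.0049 -0.0022]
[-0.3508  0.2548 -2.0452]
```

Request:
carry_out(deltas="-2 -3 15 0 0 0 1;-2 -3 28 0 0 0 1;-2 -3 32 0 0 0 1;-2 -3 35 0 0 0 1;-2 -3 35 0 0 0 1")

```text
time_s: 16.27
eef_pos: [0.453, -0.3649, 0.0311]
eef_rot: [-0.0, 0.993, -0.12, -0.0]
wrist_force: [-9.0, 8.2, 23.4]
opening: 0.618
grasp_force: 68.3
```

```bash
python3 - <<'E'
from h import *
vision.camera("wrist");delta(455,-366.8,31,-.238); print(sensors.get_obs()['wrist_force'])
E
```

```text
DELTA [2.4 1.3 0.1] [-0.0002  0.0006 -0.0018]
[-8.5036  8.9138 24.561 ]
```

Seated with the plate carrying the load (24 N). Release and back off to look.

Request:
carry_out(deltas="2 1 -2 0 0 0 1;2 1 -2 0 0 0 0.3;2 1 -2 0 0 0 0;2 1 -2 0 0 0 0;2 1 -2 0 0 0 0;2 1 -40 0 0 0 0;2 1 -100 0 0 0 0;-40 1 -160 0 0 0 0;-80 1 -180 0 0 0 0;-80 1 -180 0 0 0 0;-80 1 -180 0 0 0 0")

```text
time_s: 17.7
eef_pos: [0.3753, -0.347, 0.2084]
eef_rot: [0.0, 0.993, -0.12, 0.001]
wrist_force: [0.4, -0.2, -0.9]
opening: 1.002
grasp_force: 0.0
```

```bash
python3 - <<'E'
from h import *
img,mc=near("green",.06); cv2.imwrite("pics/w6.png",img)
delta(435,-137,200,1.482); delta(435,-137,200,1.482-np.pi)
E
```

```text
green [319. 102.] [ 453.5 -366. ] [100.8  65.9] -0.238
tcp [ 375.4432 -346.6193  207.3426]
DELTA [   8.  -217.8    7.6] [-0.0015 -0.0006 -1.7219]
DELTA [   8.  -217.8    7.6] [-0.0006  0.0014  1.4197]
```

View pics/w6.png

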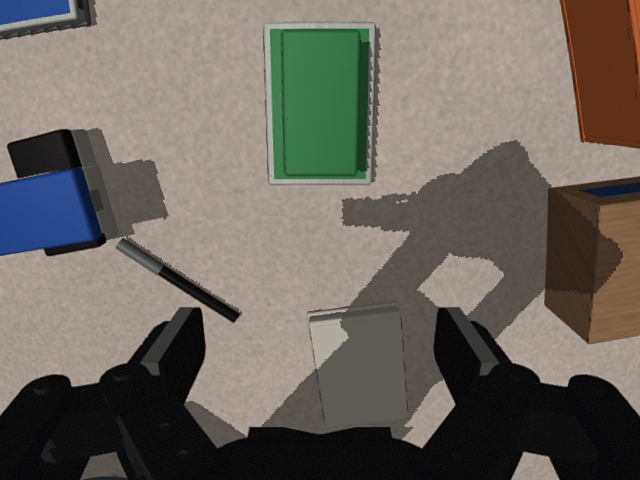

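The green box is centred on its plate (321,102). Next is blue on black at the left (45,205).

Request:
carry_out(deltas="0 -20 0 0 0 -0.18 0;0 -40 0 0 0 -0.36 0;0 -60 0 0 0 -0.54 0;0 -80 0 0 0 -0.72 0;0 -100 0 0 0 -0.9 0;0 -130 0 0 0 -1.08 0;0 -160 0 0 0 -1.26 0;8 -190 0 0 0 -1.44 0;8 -218 8 0 0 -1.6 0;8 -218 8 0 0 -1.722 0;8 -218 8 0 0 -1.722 0;8 -218 8 0 0 -1.722 0")

```text
time_s: 19.3
eef_pos: [0.4349, -0.1371, 0.1999]
eef_rot: [-0.0, 0.739, 0.674, -0.0]
wrist_force: [1.0, -0.2, 0.7]
opening: 0.996
grasp_force: 0.0
```

```bash
python3 - <<'E'
from h import *
img,mc=near("blue",.08); cv2.imwrite("pics/w7.png",img)
delta(436,-137,110,1.482)
E
```

```text
blue [556. 221.] [ 602.3 -147.2] [93.9 61.4] -0.185
blue [320. 223.] [ 434.5 -135.2] [98.5 53.7] 1.481
tcp [ 434.8362 -137.3482  200.2962]
DELTA [ 0.5  1.1 90.3] [ 0.0001  0.0001 -0.0021]
```

Request:
carry_out(deltas="2 -0.5 60 0 0 0 0;2 -0.5 115 0 0 0 0;2 -0.5 140 0 0 0 0;2 -0.5 149 0 0 0 0;2 -0.5 149 0 0 0 0;2 -0.5 149 0 0 0 0")

```text
time_s: 20.15
eef_pos: [0.4357, -0.1359, 0.0529]
eef_rot: [0.002, 0.738, 0.675, 0.0]
wrist_force: [-0.9, -1.4, 0.5]
opening: 1.004
grasp_force: 0.0
```

Request:
carry_out(deltas="0 0 0 0 0 0 1;0 0 0 0 0 0 1;0 0 0 0 0 0 1;0 0 0 0 0 0 1;0 0 0 0 0 0 1;0 0 0 0 0 0 1")

```text
time_s: 20.9
eef_pos: [0.4353, -0.1356, 0.0527]
eef_rot: [0.001, 0.738, 0.675, 0.0]
wrist_force: [0.1, -0.6, 5.8]
opening: 0.62
grasp_force: 63.6
```

```bash
python3 - <<'E'
from h import *
p=np.array([640,-168])-120*np.array([np.cos(-.188),np.sin(-.188)])
delta(p[0],p[1],220,-.188)
E
```

```text
DELTA [  -2.4   87.7 -167.2] [ 0.0026 -0.0008  1.6699]
```

Request:
carry_out(deltas="0 0 -50 0 0 0 1;0 0 -110 0 0 0 1;0 0 -167 0 0 0.1 1;0 20 -167 0 0 0.28 1;0 40 -167 0 0 0.46 1;0 60 -167 0 0 0.64 1;-2 88 -167 0 0 0.82 1;-2 88 -167 0 0 1.0 1;-2 88 -167 0 0 1.18 1;-2 88 -167 0 0 1.36 1;-2 88 -167 0 0 1.54 1;-2 88 -167 0 0 1.67 1")

```text
time_s: 22.4
eef_pos: [0.5217, -0.1447, 0.2185]
eef_rot: [0.0, 0.995, -0.096, 0.0]
wrist_force: [0.1, -0.7, -1.2]
opening: 0.619
grasp_force: 64.2
```

Request:
carry_out(deltas="0 0 0 0 0 0 1;0 0 0 0 0 0 1")

```text
time_s: 22.65
eef_pos: [0.5218, -0.1448, 0.2186]
eef_rot: [0.0, 0.996, -0.093, 0.0]
wrist_force: [1.0, 0.5, -1.6]
opening: 0.618
grasp_force: 64.2
```

```bash
python3 - <<'E'
from h import *
img,mc=near("blue",.02); cv2.imwrite("pics/w8.png",img)
E
```

```text
blue [319. 313.] [ 399.1 -121.8] [256.2 155.4] -0.183
blue [319.  64.] [ 632.  -165.6] [100.8  75.2] -0.185
tcp [ 521.8793 -144.8453  218.5765]
```

View pics/w8.png

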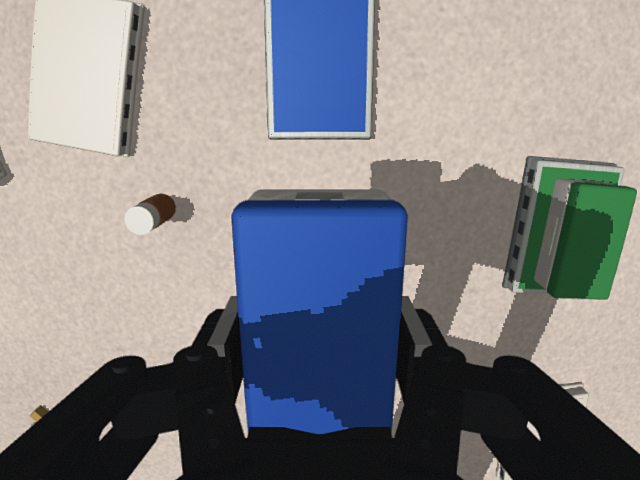

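The blue plate is at (319,64), running off the top edge, with its near edge at row 135. The centre comes out at (639.5,-167.5), agreeing with the top view.

```bash
python3 - <<'E'
from h import *
delta(639.5,-167.5,60,-.185)
E
```

```text
DELTA [119.7   0.4 158.6] [ 0.0003 -0.0005 -0.0016]
```

Request:
carry_out(deltas="60 0 0 0 0 0 1;120 0 50 0 0 0 1;120 0 110 0 0 0 1;120 0 155 0 0 0 1;120 0 155 0 0 0 1;120 0 155 0 0 0 1;120 0 155 0 0 0 1;120 0 155 0 0 0 1")

```text
time_s: 23.75
eef_pos: [0.6414, -0.1681, 0.0666]
eef_rot: [0.001, 0.996, -0.094, 0.002]
wrist_force: [1.3, 0.0, -1.7]
opening: 0.624
grasp_force: 64.1
```

```bash
python3 - <<'E'
from h import *
vision.camera("wrist");delta(639.5,-167.5,33,-.185); print(sensors.get_obs()['wrist_force'])
E
```

```text
DELTA [-1.7 -0.1 33. ] [ 0.0011 -0.004  -0.0031]
[-0.4477  0.0223 -2.0009]
```

Request:
carry_out(deltas="-1 0 15 0 0 0 1;-1 0 26 0 0 0 1;-1 0 30 0 0 0 1;-1 0 32 0 0 0 1;-1 0 32 0 0 0 1")

```text
time_s: 24.42
eef_pos: [0.6388, -0.1672, 0.0327]
eef_rot: [0.0, 0.996, -0.094, -0.0]
wrist_force: [-5.3, 1.8, 9.7]
opening: 0.622
grasp_force: 65.4
```

```bash
python3 - <<'E'
from h import *
vision.camera("wrist");delta(639.5,-167.5,33,-.185); print(sensors.get_obs()['wrist_force'])
E
```

```text
DELTA [ 0.7  0.2 -0.3] [ 0.0004  0.0001 -0.0029]
[-4.6954  2.5328  9.4975]
```

Seated. Release, back off and head back to where black can be seen.

Request:
carry_out(deltas="0 0 0 0 0 0 0.3;0 0 0 0 0 0 0;0 0 0 0 0 0 0;0 0 0 0 0 0 0;0 0 -40 0 0 0 0;0 0 -100 0 0 0 0;-40 0 -150 0 0 0 0;-100 0 -175 0 0 0 0;-100 0 -175 0 0 0 0;-100 0 -175 0 0 0 0;-100 0 -175 0 0 0 0")

```text
time_s: 25.85
eef_pos: [0.5412, -0.1487, 0.2059]
eef_rot: [0.0, 0.996, -0.094, -0.0]
wrist_force: [0.4, -0.0, 0.3]
opening: 0.998
grasp_force: 0.0
```

```bash
python3 - <<'E'
from h import *
img,mc=near("blue",.06); cv2.imwrite("pics/w9.png",img)
near("black",.04)
delta(440,-137,150,-.025)
E
```

```text
blue [319.  78.] [ 636.  -166.3] [100.8  66.3] -0.184
tcp [ 541.0804 -148.5788  205.6045]
black [325. 402.] [ 366.1 -115.8] [738.1 270. ] 1.384
tcp [ 540.8953 -148.5035  205.6791]
DELTA [-101.2    7.6   55.8] [-0.0002  0.0008 -0.1631]
```

View pics/w9.png

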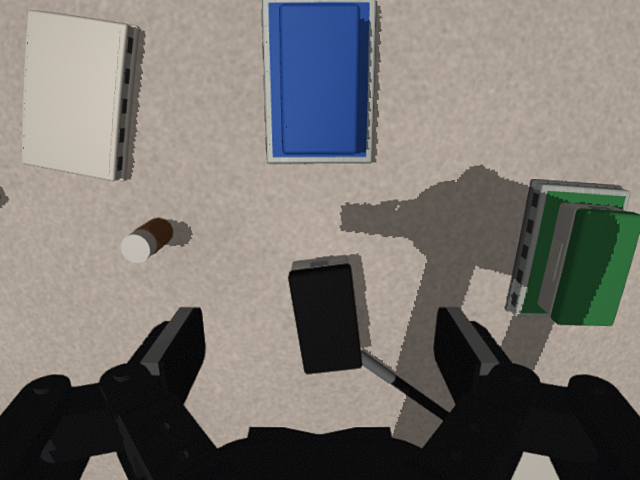

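The blue box is centred on its plate (320,80). The black box is free at (326,318), with a pen end near its lower right corner (365,352), clear of where the finger goes.

```bash
cat >> h.py <<'E'
def roi_black(z,x0,x1,y0,y1):
    vision.camera("wrist"); mc=cam("wrist"); img=vision.camera("wrist"); o=np.full_like(img,255); o[y0:y1,x0:x1]=img[y0:y1,x0:x1]
    for c in blobs(o,"black",800):
        ctr,s,t=rect(cast(c,mc,(0,0,z))); print("black",c.mean(0).round(),ctr.round(1),np.round(s,1),round(t,3))
E
python3 - <<'E'
from h import *
roi_black(.04,270,375,250,385)
E
```

```text
black [329. 320.] [ 444.8 -142. ] [102.5  63.9] -0.048
```

Request:
carry_out(deltas="-50 4 0 0 0 -0.08 0;-101 7.5 0 0 0 -0.163 0;-101 7.5 30 0 0 -0.163 0;-101 7.5 56 0 0 -0.163 0;-101 7.5 56 0 0 -0.163 0;-101 7.5 56 0 0 -0.163 0")

```text
time_s: 26.9
eef_pos: [0.4406, -0.1372, 0.1514]
eef_rot: [0.0, 1.0, -0.013, 0.001]
wrist_force: [1.1, -0.5, 0.1]
opening: 0.996
grasp_force: 0.0
```

```bash
python3 - <<'E'
from h import *
roi_black(.04,262,375,130,330)
delta(440,-137,12,-.025)
E
```

```text
black [317. 224.] [ 443.1 -136.5] [99.5 52.8] -0.054
DELTA [ -1.2  -0.6 139.7] [ 0.0014 -0.0022 -0.    ]
```

Request:
carry_out(deltas="2 -1 60 0 0 0.025 0;2 -1 110 0 0 0.025 0;2 -1 132 0 0 0.025 0;2 -1 139 0 0 0.025 0;2 -1 139 0 0 0.025 0;2 -1 139 0 0 0.025 1;2 -1 139 0 0 0.025 1;2 -1 139 0 0 0.025 1;2 -1 139 0 0 0.025 1;2 -1 139 0 0 0.025 1;2 -1 139 0 0 0.025 1;2 -1 139 0 0 0.025 1")

```text
time_s: 28.5
eef_pos: [0.4432, -0.1367, 0.013]
eef_rot: [0.001, 1.0, -0.025, 0.001]
wrist_force: [-1.2, -0.1, 6.4]
opening: 0.623
grasp_force: 63.6
```

```bash
python3 - <<'E'
from h import *
p=np.array([484,361])-115*np.array([np.cos(.193),np.sin(.193)])
delta(p[0],p[1],220,.193)
E
```

```text
DELTA [ -95.2 -471.1 -208.1] [ 0.002  -0.0027 -0.2432]
```

Request:
carry_out(deltas="0 0 -60 0 0 0 1;0 0 -120 0 0 0 1;0 0 -180 0 0 0 1;-15 -60 -208 0 0 -0.1 1;-30 -120 -208 0 0 -0.243 1;-45 -180 -208 0 0 -0.243 1;-55 -240 -208 0 0 -0.243 1;-65 -300 -208 0 0 -0.243 1;-75 -360 -208 0 0 -0.243 1;-85 -420 -208 0 0 -0.243 1;-95 -471 -208 0 0 -0.243 1;-95 -471 -208 0 0 -0.243 1")

```text
time_s: 30.0
eef_pos: [0.3693, 0.3421, 0.2194]
eef_rot: [-0.0, 0.995, 0.099, 0.0]
wrist_force: [0.6, -0.1, -2.2]
opening: 0.621
grasp_force: 65.0
```

Request:
carry_out(deltas="0 0 0 0 0 0 1;0 0 0 0 0 0 1")

```text
time_s: 30.25
eef_pos: [0.371, 0.3381, 0.2194]
eef_rot: [0.0, 0.995, 0.095, 0.0]
wrist_force: [0.5, 0.5, -2.0]
opening: 0.617
grasp_force: 65.0
```

```bash
python3 - <<'E'
from h import *
roi_black(.028,200,440,0,185)
mc=cam("wrist"); cv2.imwrite("pics/w10.png",vision.camera("wrist")); print(pose()[:3,3])
E
```

```text
black [313. 141.] [423.1 353.2] [81.4 11.3] -1.444
black [318.  63.] [480.8 359.2] [100.6  81.6] 0.165
[0.3712 0.3383 0.2195]
```

View pics/w10.png

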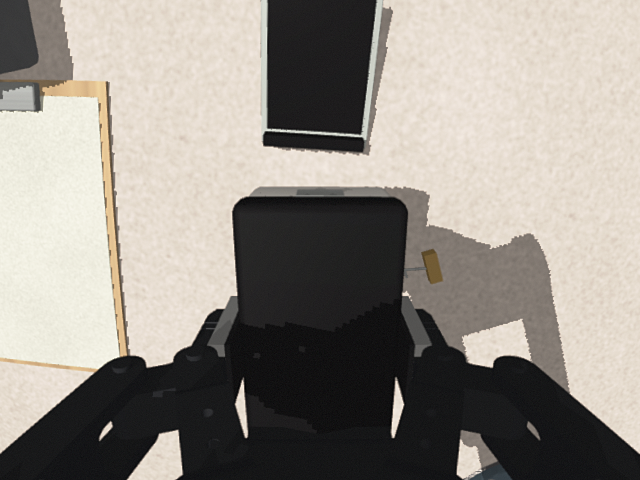

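The black lip is at rows 132–150 around column 314, with the ramp above it at (318,63). The lip blob gives yaw 0.128 and the ramp blob 0.165, so I'll cast onto the inclined plane to settle it.

```bash
python3 - <<'E'
from h import *
mc=cam("wrist"); img=cv2.imread("pics/w10.png"); o=np.full_like(img,255); o[:185,200:440]=img[:185,200:440]
a=.262
for yaw in (.13,.16):
    s=np.array([.4797,.3604,.028]); u=np.array([np.cos(yaw)*np.cos(a),np.sin(yaw)*np.cos(a),np.sin(a)]); n=np.array([-np.cos(yaw)*np.sin(a),-np.sin(yaw)*np.sin(a),np.cos(a)]); v=np.cross(n,u)
    for c in blobs(o,"black",800):
        P=cast(c,mc,s,n)-s; q=np.c_[P@u,P@v]*1000
        if len(c)<250: print("lip",rect(q/1000)); continue
        for k in (0,1):  # side lines, interior rows
            e=[]
            for r in range(10,115,5):
                m=np.abs(c[:,1]-r)<.5; w=q[m]; e.append(w[np.argmin(w[:,1]) if k else np.argmax(w[:,1])])
            e=np.array(e); f=np.polyfit(e[:,0],e[:,1],1); print(yaw,k,"slope,offset",f)
seat(479.7,360.4,.14,.262,7,75)
E
```

```text
lip (array([-60.1318,   0.4425]), (85.2938003540039, 12.478954315185547), np.float64(1.5660957143128522))
0.13 0 slope,offset [ 0.0024 39.6354]
0.13 1 slope,offset [ -0.0017 -38.345 ]
lip (array([-60.0896,   2.1329]), (85.28060150146484, 12.472784042358398), np.float64(1.5346613587022109))
0.16 0 slope,offset [-0.0266 39.611 ]
0.16 1 slope,offset [ -0.0307 -38.3961]
DELTA [ 98.   -1.8 117.3] [-0.0062  0.2612  0.0508]
```

Yaw 0.13 is confirmed, with the seat at (479.6,361).

```bash
python3 - <<'E'
from h import *
seat(479.6,361,.13,.262,7,75)
E
```

```text
DELTA [ 98.   -2.5 117.3] [-0.0075  0.2612  0.0607]
```

Request:
carry_out(deltas="50 -2 0 0 0.1 0.03 1;98 -2.5 30 -0.0075 0.261 0.061 1;98 -2.5 80 -0.0075 0.261 0.061 1;98 -2.5 117 -0.0075 0.261 0.061 1;98 -2.5 117 -0.0075 0.261 0.061 1;98 -2.5 117 -0.0075 0.261 0.061 1;98 -2.5 117 -0.0075 0.261 0.061 1")

```text
time_s: 31.28
eef_pos: [0.4682, 0.3611, 0.105]
eef_rot: [-0.009, 0.989, 0.065, 0.132]
wrist_force: [0.7, -0.1, -1.4]
opening: 0.621
grasp_force: 64.9
```

```bash
python3 - <<'E'
from h import *
vision.camera("wrist")
seat(479.6,361,.13,.262,7,16)
E
```

```text
DELTA [-1.9  1.7 61.1] [-0.0018 -0.0031  0.001 ]
```

Request:
carry_out(deltas="-1 1 30 0 0 0 1;-1 1 52 0 0 0 1;-1 1 60 0 0 0 1;-1 1 60 0 0 0 1;-1 1 60 0 0 0 1")

```text
time_s: 31.95
eef_pos: [0.4817, 0.3618, 0.0454]
eef_rot: [-0.009, 0.989, 0.065, 0.131]
wrist_force: [-0.0, 0.5, -2.1]
opening: 0.624
grasp_force: 65.0
```

```bash
python3 - <<'E'
from h import *
vision.camera("wrist")
seat(479.6,361,.13,.262,7,13)
print(sensors.get_obs()['wrist_force'])
E
```

```text
DELTA [0.4 0.5 3.3] [-0.0012 -0.0014  0.0014]
[ 1.2298  0.1256 -2.4916]
```

Request:
carry_out(deltas="0 0 2 0 0 0 1;0 0 4 0 0 0 1;-3 0 4 0 0 0 1;-5 0 4 0 0 0 1;-6 0 4 0 0 0 1;-6 0 4 0 0 0 1")

```text
time_s: 32.75
eef_pos: [0.4796, 0.3622, 0.042]
eef_rot: [-0.01, 0.989, 0.065, 0.134]
wrist_force: [0.5, -0.3, 8.6]
opening: 0.62
grasp_force: 66.2
```

```bash
python3 - <<'E'
from h import *
vision.camera("wrist")
seat(479.6,361,.13,.262,1,13)
print(sensors.get_obs()['wrist_force'])
E
```

```text
DELTA [-2.7  1.2  0.5] [-0.0027 -0.0068  0.0016]
[0.9331 0.4814 7.8785]
```

Request:
carry_out(deltas="-2 0 0 0 0 0 1;-4 0 0 0 0 0 1;-5 0 0 0 0 0 1;-5 0 0 0 0 0 1")

```text
time_s: 33.3
eef_pos: [0.4748, 0.3618, 0.0408]
eef_rot: [-0.01, 0.989, 0.065, 0.134]
wrist_force: [1.3, 1.7, 8.3]
opening: 0.617
grasp_force: 66.2
```

```bash
python3 - <<'E'
from h import *
vision.camera("wrist")
seat(479.6,361,.13,.262,1,13)
print(sensors.get_obs()['wrist_force'])
E
```

```text
DELTA [2.2 1.4 0.6] [-0.003  -0.007   0.0015]
[1.8983 0.2113 7.8338]
```

Request:
carry_out(deltas="-2 0 0 0 0 0 1;-3 0 0 0 0 0 1;-4 0 0 0 0 0 1;-4 0 0 0 0 0 1")

```text
time_s: 33.85
eef_pos: [0.4743, 0.3617, 0.0413]
eef_rot: [-0.011, 0.988, 0.065, 0.137]
wrist_force: [11.0, -1.3, 3.8]
opening: 0.623
grasp_force: 65.5
```

```bash
python3 - <<'E'
from h import *
vision.camera("wrist")
seat(479.6,361,.13,.262,1,13)
print(sensors.get_obs()['wrist_force'])
E
```

```text
DELTA [2.5 1.4 1.1] [-0.0041 -0.0132  0.001 ]
[10.4095 -0.7466  5.0174]
```

Home against the lip (11 N). Ease off and release.

Request:
carry_out(deltas="2 0 0 0 0 0 1;2 0 0 0 0 0 0.3;2 0 0 0 0 0 0.1;2 0 0 0 0 0 0.1;2 0 0 0 0 0 0.1;2 0 -40 0 0 0 0.1;2 0 -90 0 0 0 0.1;0 0 -140 0 -0.13 0 0;-20 0 -180 0 -0.262 0 0;-40 0 -200 0 -0.262 0 0;-40 0 -200 0 -0.262 0 0;-40 0 -200 0 -0.262 0 0")

```text
time_s: 35.4
eef_pos: [0.3781, 0.3476, 0.2186]
eef_rot: [0.0, 0.998, 0.066, -0.0]
wrist_force: [0.1, -0.4, -0.6]
opening: 1.003
grasp_force: 0.0
```

```bash
python3 - <<'E'
from h import *
vision.camera("wrist"); w=vision.camera("wrist"); t=vision.camera("scene")
cv2.imwrite("pics/end.png",np.vstack([cv2.resize(w[:300],(640,300)),t[180:440]])); print(sensors.get_obs()["eef_pos"])
E
```

```text
[0.3782 0.3474 0.2182]
```

View pics/end.png

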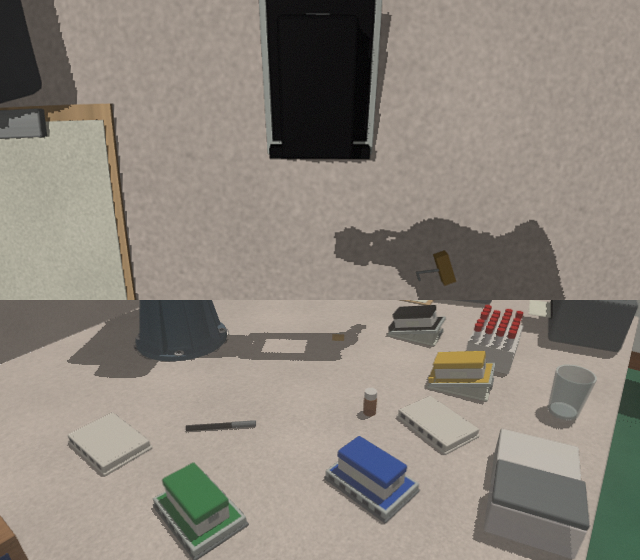

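All four boxes lie on their own stations: black at (318,85) against its lip and centred, yellow, blue and green likewise. The vial and rack are standing. Handing in.

```bash
python3 -c "
from bench import ctrl
print(ctrl.hand_in())"
```

```text
the job is handed in; nothing more can be done
None
```

All four boxes are on the stations of their own colours, the final pictures show the rack and vial still standing, and I handed the job in at about 35 s on the robot's clock; no verdict came back.

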